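Close up the pot row with the rack's sliding stop

ROBOT

A 6-joint arm with a two-finger parallel gripper is mounted at the origin on the work surface. World frame = base frame: x ahead of the robot, y to its left, z up, the work surface at z = 0. Lengths are in m, angles in degrees, forces in N, time in s.
With the tool pointing down it reaches from about 0.4 to 0.825 m from the base axis. Payload 7 kg.
Tool frame: the origin (TCP) lies midway between the tips of the shut fingers; the grasp point (between the pads) lies r.grasp_offset behind it (r.grasp_offset is the distance from the TCP to the grasp point, in m); z points along the fingers, y is the direction in which the jaws open and shut (so a half turn about z gives the same grasp; the last joint's range is limited). The gripper opens to 88 mm and grips with 3 to 60 N. Pads are 19 mm wide; open, the fingers measure 130 mm over their backs; the gripper's body (78 mm by 193 mm) begins 47 mm behind the grasp point.
Start: joints at [-49.039, 20.546, 0.682, 0, -70.136, -16.507], TCP at [0.279, -0.614, 0.227] pointing down, gripper open.
Joint ranges: [-176.03, 176.03], [-82.01, 121.73], [-58.28, 71.71], [-173.87, 95.51], [-174.79, -0.11], [-173.66, 173.66]. Speed limits (degrees/s): [136.94, 136.94, 172.46, 180, 180, 180].

INTERFACE

Orientations are given as [roll, pitch, yaw] about the fixed x, y, z axes, in that order (R = Rz(yaw) Ry(pitch) Rx(roll)).
In Python, from plant import status, imaging, r gives the robot as it stands.
- The arm moves only by the tool apply_moves, never from a script. Its argument "moves" is a list of rows, each a list of 6 numbers: the shift along the tool's x, y, z in units of 200 mm (1.0 is 200 mm), then the turn, a rotation vector about the tool's x, y, z in units of 90 degrees (1.0 is 90 degrees). In form: [[tx, ty, tz, rx, ry, rz], ...]. A call has 1 to 12 rows; each row is the pose to reach, as a shift and turn from the pose measured when the call began, along the tool's axes at that moment; what a row does not reach only later rows make up. A row lasts 1/8 s, in which the tool goes at most 62.5 mm and 10.7 degrees, less where a joint would pass 70% of its speed; a pose out of reach is approached as far as the arm can. A call with a number of a shift or a turn outside -1 to 1 is refused whole. A call with a gripper value outside its range is refused whole. "hand" is the closure, from -1 (fully open) to 1 (shut), set as the call begins (left out, the last holds). The fingers move at their own pace and stop on an object; "grip_force" is the grip in N (left out, the last holds). Time passes only in rows, so rows that repeat a pose let the fingers close. It gives the time, the measured TCP pose, the force and the opening at its end, in the units of the state.
- status.get_state(): the state, without advancing time (a new reading comes with each control period).
- imaging.capture(name): name is "scene" or "top" or "wrist"; returns (picture, depth): 384x512x3 uint8, blue, green, red; 384x512 float32, m along the optical axis (not along the pixel's ray), 0 where there is no reading.
- imaging.camera_info(name): a dict with "fx", "fy", "cx", "cy" (pixels), "T" (4x4, takes a point from camera to world coordinates). Camera axes: x right, y up, looking along -z (the intrinsics and any distortion apply to the point x, -y, -z); pixel columns grow to the right and rows downward; lengths in m; the calibration is good to about 2 mm. A picture is of the moment at which its call begins: read the wrist's pose just before it. camera_info takes no time and is no camera call; for the wrist camera it gives the pose at the moment of the call.
- r.close_job(): hands the job in, once; it reports no verdict.
The state is a dict: "time_s": time; "joints": joint angles; "qd": joint speeds; "joint_torque": joint torques, N m; "tcp_pos": TCP position; "eef_rot": TCP orientation; "contact_force": force on the tool from outside, world axes, zero at the start; "moment": the same for the moment, N m; "gripper_width": finger opening in m.
Only numpy, scipy, OpenCV 4.12 (cv2) and the standard library are available. Lean on these libraries where they do the work, as an engineer would, in place of code of your own. Each camera call takes 0.05 s, during which the arm holds its last target.

TASK

Secure the three terracotta pots in the rack's lane against the wind: twist the spring-loaded wing knob on the rack's sliding pot stop clockwise to its stop, and while you hold it there slide the pot stop along its rail until you feel the whole row bear snugly against the end plate, with no gaps left but without squeezing the pots hard. Then let the knob go so that it springs home and locks the pot stop there, with the pots standing upright in the lane and everything else on the ledge left alone.

Things in the scene. Friction and masses are not known exactly. Their poses are not given: they have to be found in the camera images.
- rack: Galvanized herb rack, 440 mm long (y), 270 mm deep, fixed, level. Origin on the ledge. Pot lane along y at x = -20 mm: floor 30 mm up, 85 mm wide between low side bars. A 20 mm square slide rail runs along y at x = 55 mm, its top 70 mm up. Back shelf at x = 90 to 190 mm. z is up, -y points to the fixed end plate
- knob_grip (a point): Grip point of the black wing knob on top of the sliding pot stop, on its vertical axis. The wing is an upright bar 42 mm long, 14 mm thick, 30 mm tall: 13 mm above this point, 17 mm below it, then a 30 mm round foot; the saddle lies 26 mm below this point. At home the bar lies along the rail (y of rack and of this point). It moves with the pot stop; 112 mm above the ledge, at rack x = 55 mm
- release_knob (a joint): Angle (rad) of the wing knob: 0 at home, grows clockwise seen from above, hard stop at 1.25. A spring turns it back: 0.12 N m at home, 0.2 N m at the stop. Its cam lifts a rubber brake shoe off the rail: below 0.6 rad the pot stop is locked (over 20 N), above 1.0 rad it slides freely (1 to 2 N drag). Let go, it snaps home and locks
- pot_stop: Sliding pot stop: a steel saddle on the rail, 60 mm long, carrying the wing knob and a push plate that reaches over the lane (70 mm wide, 36 mm tall, its lower edge 23 mm above the lane floor). It slides only along rack y, towards the end plate to close. The knob's axis stands 45 mm behind the push face, away from the pots. Its origin is no use: see point push_face
- push_face (a point): Centre of the push plate's face towards the pots, 71 mm above the ledge; it starts 275 to 320 mm from the end plate's face and could go on to 190 mm
- end_plate: Fixed steel plate that closes the other end of the pot lane, held by a plain round thumb nut that does not turn. Its frame is the rack's.
- end_face (a point): Centre of the end plate's face towards the pots, 71 mm above the ledge
- pot_a: One of four loose, empty, straight-sided terracotta pots, 70 mm tall, hand-made: no two of one width, 62 to 80 mm across. Three stand in the pot lane with gaps between them, the fourth on the back shelf (to be left alone); which is where changes. 0.16 to 0.33 kg; a row of three drags on the lane floor with 2 to 7 N. Origin under the centre of its base, z is its axis
- pot_b: One of four loose, empty, straight-sided terracotta pots, 70 mm tall, hand-made: no two of one width, 62 to 80 mm across. Three stand in the pot lane with gaps between them, the fourth on the back shelf (to be left alone); which is where changes. 0.16 to 0.33 kg; a row of three drags on the lane floor with 2 to 7 N. Origin under the centre of its base, z is its axis
- pot_c: One of four loose, empty, straight-sided terracotta pots, 70 mm tall, hand-made: no two of one width, 62 to 80 mm across. Three stand in the pot lane with gaps between them, the fourth on the back shelf (to be left alone); which is where changes. 0.16 to 0.33 kg; a row of three drags on the lane floor with 2 to 7 N. Origin under the centre of its base, z is its axis
- pot_d: One of four loose, empty, straight-sided terracotta pots, 70 mm tall, hand-made: no two of one width, 62 to 80 mm across. Three stand in the pot lane with gaps between them, the fourth on the back shelf (to be left alone); which is where changes. 0.16 to 0.33 kg; a row of three drags on the lane floor with 2 to 7 N. Origin under the centre of its base, z is its axis
- mister: Green plastic misting bottle with a white trigger head, 72 mm across, 180 mm tall, on the rack's back shelf; to be left alone. Origin under its middle
- tin: Aluminium tin with a shut hinged lid, 65 x 93 x 43 mm, on the rack's back shelf; to be left alone. Origin under its middle
- saucer: White ceramic saucer, 92 mm across, on the rack's back shelf; to be left alone. Origin under its middle
- trowel: Hand trowel, 270 mm long, lying on the ledge; to be left alone. Origin under its middle
- watering_can: Small galvanized watering can on the ledge, 165 mm tall with its handle; to be left alone. Origin under its middle
- weeding_fork: Three-tined hand fork, 230 mm long, lying on the ledge; to be left alone. Origin under its middle
- spare_pot: Tapered terracotta pot standing upside down on the ledge, 104 mm across, 96 mm tall; to be left alone. Origin under its middle

How it is judged (in metres and radians):
On the way, in this order (a step that is already met when the one before it is completed fails the run):
1. the wing knob is turned to its stop (over 1.13 rad) and held there, before the row is closed (value of joint release_knob above 1.13 rad), for 0.2 s.
2. with the knob still turned (over 0.9 rad), the pot stop bears on a pot and the row bears on the end plate, each with more than 4 N (value of joint release_knob above 0.9 rad and (contact force between pot_stop and pot_a above 4 N or contact force between pot_stop and pot_b above 4 N or contact force between pot_stop and pot_c above 4 N or contact force between pot_stop and pot_d above 4 N) and (contact force between end_plate and pot_a above 4 N or contact force between end_plate and pot_b above 4 N or contact force between end_plate and pot_c above 4 N or contact force between end_plate and pot_d above 4 N)), for 0.15 s.
At the end, for the whole second after the job is handed in: The knob is back home (under 0.15 rad), the pot stop is locked with no more than 3.5 mm of gaps in all left in the row of three between its push face and the end plate, those three stand upright on the lane floor (within 0.08 rad), and the fourth pot still stands on the back shelf (value of joint release_knob below 0.15 rad and ((x of pot_a in the frame of rack above 0.09 m and y of push_face in the frame of rack between 0.018 and 0.0295 m and x of each of pot_b, pot_c, pot_d in the frame of rack below 0 m) or (x of pot_b in the frame of rack above 0.09 m and y of push_face in the frame of rack between 0.012 and 0.0235 m and x of each of pot_a, pot_c, pot_d in the frame of rack below 0 m) or (x of pot_c in the frame of rack above 0.09 m and y of push_face in the frame of rack between 0.006 and 0.0175 m and x of each of pot_a, pot_b, pot_d in the frame of rack below 0 m) or (x of pot_d in the frame of rack above 0.09 m and y of push_face in the frame of rack between 0 and 0.0115 m and x of each of pot_a, pot_b, pot_c in the frame of rack below 0 m)) and z of each of pot_a, pot_b, pot_c, pot_d in the frame of rack below 0.036 m and angle between each of pot_a, pot_b, pot_c, pot_d's own z axis and vertical below 0.08 rad); the robot touches nothing.
It fails at once if a pot is squeezed hard: over 35 N between the pot stop and a pot (contact force between pot_stop and pot_a above 35 N or contact force between pot_stop and pot_b above 35 N or contact force between pot_stop and pot_c above 35 N or contact force between pot_stop and pot_d above 35 N).
It fails at once if a pot is tipped by more than 0.3 rad (angle between any of pot_a, pot_b, pot_c, pot_d's own z axis and vertical above 0.3 rad).
It fails at once if the pot on the back shelf is moved by more than 20 mm ((x of pot_a in the frame of rack above 0.05 m and distance of pot_a from where it was at the start of the episode above 0.02 m) or (x of pot_b in the frame of rack above 0.05 m and distance of pot_b from where it was at the start of the episode above 0.02 m) or (x of pot_c in the frame of rack above 0.05 m and distance of pot_c from where it was at the start of the episode above 0.02 m) or (x of pot_d in the frame of rack above 0.05 m and distance of pot_d from where it was at the start of the episode above 0.02 m)).
It fails at once if something else on the rack or the ledge is moved by more than 20 mm (distance of any of mister, tin, saucer, trowel, watering_can, weeding_fork, spare_pot from where it was at the start of the episode above 0.02 m).
It also fails if it takes over 54 s, if anything falls off the work surface, if the arm or the gripper's body presses on something with over 40 N, if the wrist force passes 120 N, or if a joint passes its speed limit or range.

## Working session

There is one attempt and no reset: what is moved stays moved. The work goes in short steps, Python scripts to look and compute and a tool call to move; the robot and the scene stay as the last step left them, time stands still between calls to the robot, and variables do not carry over. Pictures are saved under pics/ and viewed, and the job is handed in when it is done.

Besides the shell and the picture viewer there is one more tool, called after ">>>" as name(argument=value, ...), one argument or row to a line, values as JSON. apply_moves: Moves the arm, as the interface text tells. Its arguments: {"type":"object","properties":{"moves":{"type":"array","items":{"type":"array","items":{"type":"number"}}},"hand":{"type":"number"},"grip_force":{"type":"number"}},"required":["moves"]}

```bash
ls; mkdir -p pics
python3 - <<'E'
from plant import status, imaging, r
import cv2
print(status.get_state()); print(r.grasp_offset)
for n in ["scene","top","wrist"]:
    i=imaging.camera_info(n); p,d=imaging.capture(n)
    print(n,i); cv2.imwrite(f"pics/{n}0.png",p)
    import numpy as np; np.save(f"pics/{n}0.npy",d)
E
```

```text
pics
{'time_s': 0.0, 'joints': array([-4.90375639e+01,  2.05900980e+01,  6.34782794e-01, -1.92839135e-02,
       -7.01355233e+01, -1.65068813e+01]), 'qd': array([ 0.03016203, -0.13372913, -0.04058764, -0.03392653, -0.03341965,
        0.04106305]), 'joint_torque': array([ 5.87777195e-04, -5.82728219e+01,  2.93044764e+01,  6.99717119e+00,
        6.77403106e-03, -1.44848550e-04]), 'tcp_pos': array([ 0.27921725, -0.61401824,  0.22564807]), 'eef_rot': array([ 1.79907754e+02, -8.43125791e-03, -1.55551005e+02]), 'contact_force': array([-0.10603339,  0.25796112,  0.22037856]), 'moment': array([-0.03846199,  0.04094486, -0.00781322]), 'gripper_width': 0.08776292846731776}
0.0188
scene {'fx': 357.2234138476653, 'fy': 357.2234138476653, 'cx': 255.5092253405655, 'cy': 198.7062022815301, 'T': array([[ 0.84440051, -0.37820828,  0.37940253,  1.10638044],
       [ 0.5356619 ,  0.60580745, -0.58827176, -0.8900862 ],
       [-0.00735563,  0.69996845,  0.71413588,  1.13057129],
       [ 0.        ,  0.        ,  0.        ,  1.        ]])}
top {'fx': 490.80125583125533, 'fy': 490.80125583125533, 'cx': 245.971377284575, 'cy': 186.7187065465355, 'T': array([[-2.42986708e-02,  9.94899415e-01, -9.79016297e-02,
         3.59163442e-01],
       [-9.99699549e-01, -2.44974363e-02, -8.28533979e-04,
        -1.55107143e-02],
       [-3.22264691e-03,  9.78520829e-02,  9.95195752e-01,
         2.05894670e+00],
       [ 0.00000000e+00,  0.00000000e+00,  0.00000000e+00,
         1.00000000e+00]])}
wrist {'fx': 312.3476445475178, 'fy': 312.3476445475178, 'cx': 254.25300962509405, 'cy': 189.82573357934285, 'T': array([[-0.41264142, -0.87594985, -0.24987782,  0.21118864],
       [ 0.91089267, -0.39643097, -0.11452958, -0.64491569],
       [ 0.00126286, -0.27487152,  0.96148014,  0.38451921],
       [ 0.        ,  0.        ,  0.        ,  1.        ]])}
```

View pics/scene0.png

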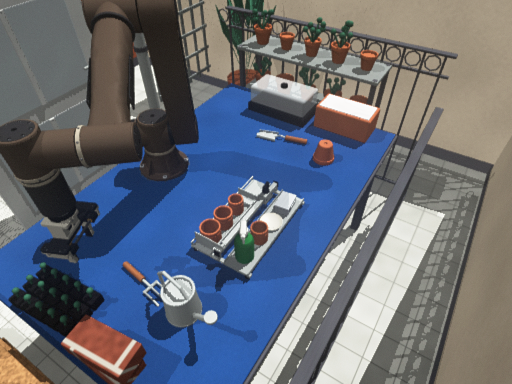

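View pics/top0.png

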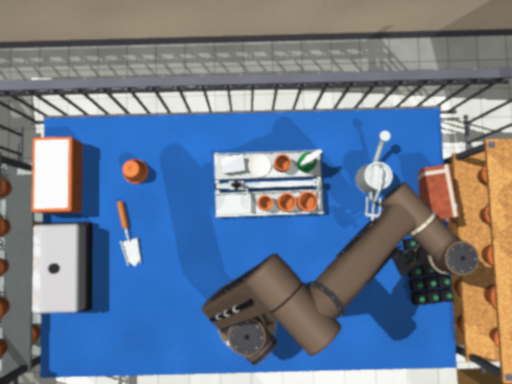

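View pics/wrist0.png

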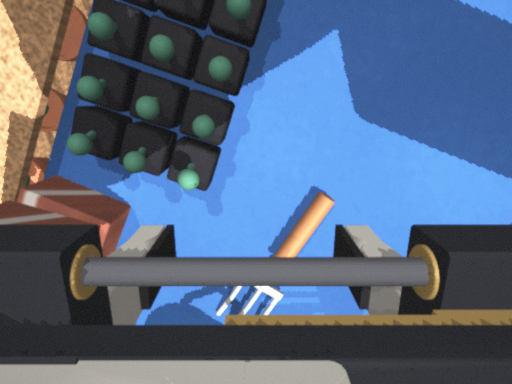

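The scene view shows the rack at the centre, around (245,230). The top view puts it at about (270,183): the lane pots at (265–307,202), the knob near (237,185) and the end plate on the right. So rack y is roughly world y. I'll zoom in and measure.

```bash
cat > h.py <<'E'
import numpy as np, cv2
from plant import status, imaging, r
def ray(i,u,v):
    T=i["T"]; d=np.array([(u-i["cx"])/i["fx"],-(v-i["cy"])/i["fy"],-1.0])
    return T[:3,3],T[:3,:3]@d
def onz(i,u,v,z):
    o,d=ray(i,u,v); s=(z-o[2])/d[2]; return o+s*d
def proj(i,p):
    T=i["T"]; c=T[:3,:3].T@(np.asarray(p)-T[:3,3]); return i["cx"]+i["fx"]*c[0]/-c[2], i["cy"]-i["fy"]*c[1]/-c[2]
def cloud(i,d):
    v,u=np.mgrid[0:d.shape[0],0:d.shape[1]]
    c=np.stack([(u-i["cx"])/i["fx"]*d,-(v-i["cy"])/i["fy"]*d,-d],-1)
    return c@i["T"][:3,:3].T+i["T"][:3,3]
E
python3 - <<'E'
from h import *
p=cv2.imread("pics/top0.png")
c=p[140:230,200:340]; cv2.imwrite("pics/topz.png",cv2.resize(c,None,fx=5.7,fy=5.7,interpolation=cv2.INTER_CUBIC))
d=np.load("pics/top0.npy"); i=imaging.camera_info("top"); P=cloud(i,d)
z=P[...,2]; print(z[300,150], np.round(z[150:220:4,210:330:8]*1000).astype(int))
E
```

```text
-0.0005277702486155 [[  -2    8   -3   -5    2    5   -1   -6    4    4   -2    9   -3   30
    -3]
 [  -2   40   25   28   33   34   33   42   34   96   25   25  149  217
    -1]
 [  -3   28   70   60   72   49   34   37   32   26   23   82  211  191
    -2]
 [  -2   20   69   74   79   36   31   44  104   29   99  121  204  149
     1]
 [   9   40   74   74   75   44   21   31   93   46   33   77  145  130
    -6]
 [  -5   31   73   77   68   41   36   41   33   94   26   21 2059   32
     2]
 [  -5   30   33   30   23   29   44   24   24   28   22   21   36   30
     9]
 [   5   49   52   51   35    2   -2   -1   -2    2   -9    2   -1    0
     1]
 [   4   22    0  125   86   67   69   73   64   70   72   65   67   95
    -5]
 [  -9   66   72   98   89   63   63   66   70   55   -3   -7    0   13
     5]
 [  -1   26    3   -2   -2   -2   -5   -9   -4    2   47   46   45   46
     5]
 [   4   23   27   31   23   27   25   23   29   99   96   30   38   95
    -5]
 [  -3   28   35   38   27   30   97   37   23   38   38  100   37   82
    -4]
 [   0   33   24   36   25   35   46   38   22   38   42   97   37   62
    -2]
 [   0   30   24   21   26   22   91   33   15   40   33   75   43  101
    -4]
 [  -1   35   21   29   22   31   32   23   33   75   27   33   98   24
     8]
 [   8   28   28   31   50   55   55   46   47   -7    4    6   -5    9
    -4]
 [  -8    3    7    3    4    1    8    0   -8   -6    2    6   -3   -3
    11]]
```

View pics/topz.png

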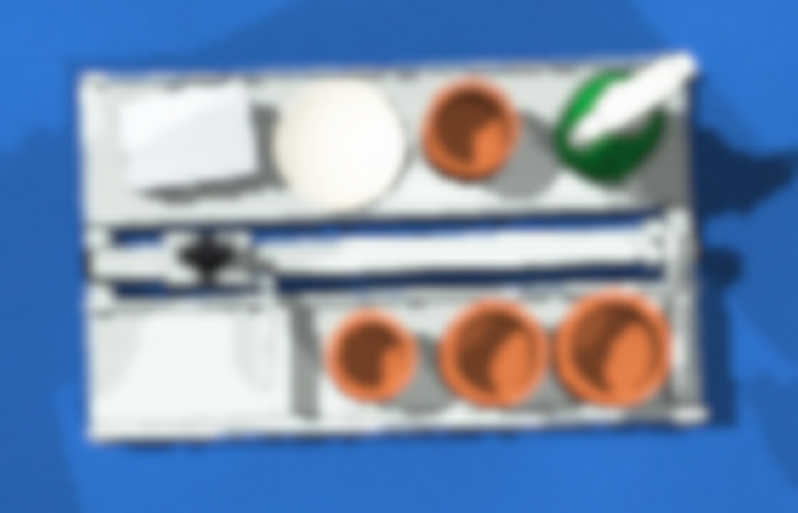

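Run:
```python
from h import *
i=imaging.camera_info("top"); 
f=lambda x,y,z: np.round(onz(i,200+x/5.7-.5+.09,140+y/5.7-.5+.09,z),4)
print("knob",f(208,255,.125))
print("rail",f(290,252,.07),f(640,240,.07))
print("edge far",f(85,75,.03),f(690,60,.03)); print("edge near",f(92,435,.045),f(700,413,.045))
p=cv2.imread("pics/top0.png"); hsv=cv2.cvtColor(p,cv2.COLOR_BGR2HSV)
m=((hsv[...,0]<14)&(hsv[...,1]>110)).astype(np.uint8)
m[:140]=0;m[225:]=0;m[:,:215]=0;m[:,330:]=0
n,l,s,c=cv2.connectedComponentsWithStats(m)
for k in range(1,n):
  if s[k,4]>50: 
    q=np.argwhere(l==k)[:,::-1].astype(np.float32)
    print(s[k],f(0,0,0)*0+onz(i,*c[k],.1))
st=status.get_state(); print(st["time_s"])
```

```text
knob [0.5599 0.025  0.125 ]
rail [ 0.5663 -0.0325  0.07  ] [ 0.5688 -0.2828  0.07  ]
edge far [0.7048 0.1143 0.03  ] [ 0.7049 -0.3298  0.03  ]
edge near [0.4401 0.113  0.045 ] [ 0.4452 -0.3246  0.045 ]
[275 155  16  16 203] [ 0.64586806 -0.1615494   0.1       ]
[277 192  40  19 589] [ 0.4880876  -0.21796751  0.1       ]
[258 195  15  15 174] [ 0.48763767 -0.0876758   0.1       ]
0.15
```

>>> apply_moves(
  moves=[
    [0,0,-0.25,0,0,0],
    [-0.1,0.1,-0.5,0,0,-0.1],
    [-0.3,0.25,-0.65,0,0,-0.2],
    [-0.5,0.45,-0.7,0,0,-0.3],
    [-0.7,0.6,-0.7,0,0,-0.4],
    [-0.95,0.8,-0.7,0,0,-0.5],
    [-0.95,0.8,-0.7,0,0,-0.5],
  ],
  hand=-1,
)

```text
time_s: 1.02
tcp_pos: [0.3876, -0.3869, 0.3665]
eef_rot: [-180.0, 0.1, -110.2]
contact_force: [-0.7, -0.5, 1.0]
gripper_width: 0.0877
```

>>> apply_moves(
  moves=[
    [-0.25,0,0,0,0,-0.1],
    [-0.55,-0.03,0,0,0,-0.22],
    [-0.85,-0.06,0,0,0,-0.22],
    [-1,-0.06,0,0,0,-0.22],
  ],
)

```text
time_s: 1.52
tcp_pos: [0.4685, -0.2016, 0.3665]
eef_rot: [-180.0, 0.1, -90.3]
contact_force: [0.5, 0.2, -0.1]
gripper_width: 0.0879
```

```bash
python3 -c "
from h import *
s=status.get_state();print(s['tcp_pos'],s['eef_rot'])"
```

```text
[ 0.46853546 -0.20158199  0.36651954] [-1.79984380e+02  7.93749459e-02 -9.03472604e+01]
```

>>> apply_moves(
  moves=[
    [-0.25,-0.18,0,0,0,0],
    [-0.5,-0.36,0,0,0,0],
    [-0.6,-0.36,0,0,0,0],
    [-0.6,-0.36,0,0,0,0],
    [-0.6,-0.36,0,0,0,0],
  ],
)

```text
time_s: 2.15
tcp_pos: [0.5411, -0.0828, 0.3667]
eef_rot: [-180.0, 0.1, -90.4]
contact_force: [0.7, -0.6, 1.0]
gripper_width: 0.0875
```

Run:
```python
from h import *
import pickle
s=status.get_state();print(s['tcp_pos'],s['eef_rot'],s['contact_force'])
i=imaging.camera_info("wrist"); p,d=imaging.capture("wrist"); cv2.imwrite("pics/w1.png",p); np.save("pics/w1.npy",d); pickle.dump(i,open("pics/w1.pkl","wb"))
```

```text
[ 0.54110698 -0.08282541  0.36666912] [-1.79996676e+02  6.34184383e-02 -9.03912734e+01] [ 0.72857288 -0.58960251  1.03831136]
```

View pics/w1.png

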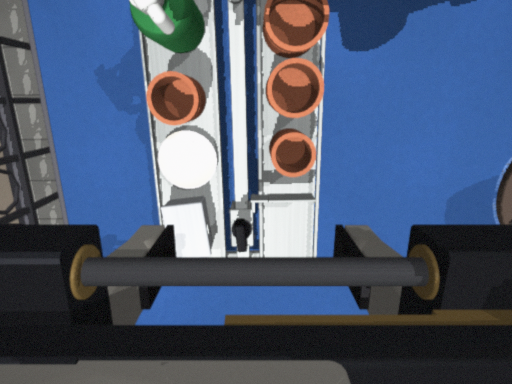

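The wrist view shows the knob at (241,232), the push plate at (283,199), the lane pots at (293,153), (295,88) and (295,25), and the shelf pot at (175,98). Next I'll measure these.

Run:
```python
from h import *
import pickle
i=pickle.load(open("pics/w1.pkl","rb")); p=cv2.imread("pics/w1.png"); d=np.load("pics/w1.npy"); P=cloud(i,d)
g=p.max(2)
m=(g<75); m[:210]=0;m[256:]=0;m[:,:225]=0;m[:,260:]=0
q=P[m]; print(len(q)); 
for lo,hi in((.085,.1),(.1,.115),(.115,.14)):
  k=m&(P[...,2]>lo)&(P[...,2]<hi); print(lo,k.sum(), np.median(P[k],0) if k.any() else '', P[k].min(0) if k.any() else '',P[k].max(0) if k.any() else '')
hsv=cv2.cvtColor(p,cv2.COLOR_BGR2HSV)
mm=((hsv[...,0]<14)&(hsv[...,1]>110)).astype(np.uint8); mm[200:]=0; mm[:,:140]=0; mm[:,340:]=0
n,l,s,c=cv2.connectedComponentsWithStats(mm)
for k in range(1,n):
  if s[k,4]>200:
    cn,_=cv2.findContours((l==k).astype(np.uint8),cv2.RETR_EXTERNAL,cv2.CHAIN_APPROX_NONE)
    # rim points: back-project contour at z=.1 -> circle fit robust
    W=np.array([onz(i,u,v,.1)[:2] for u,v in cn[0][:,0]])
    (cx,cy),rad=cv2.minEnclosingCircle((W*1000).astype(np.float32)); print(s[k],cx,cy,2*rad)
# rail side edges at z .07: row profile
for v in (60,100,140,180): 
  print(v, ''.join('%4d'%x for x in g[v,220:262]))
big=cv2.resize(p[185:260,205:325],None,fx=6,fy=6,interpolation=cv2.INTER_CUBIC); cv2.imwrite("pics/w1z.png",big)
```

```text
559
0.085 91 [0.55236059 0.02522067 0.09516344] [0.54772905 0.01467951 0.08988082] [0.57461296 0.03788948 0.09960778]
0.1 43 [0.5588219  0.00820834 0.10758393] [0.55335835 0.00691582 0.10117528] [0.56887385 0.03149754 0.114357  ]
0.115 276 [0.56022217 0.02314007 0.12504748] [0.55315176 0.00694346 0.11512973] [0.56845022 0.04635209 0.12735798]
[ 263    0   66  118 5746] 487.975830078125 -208.39138793945312 146.57363891601562
[ 147   71   58   54 2381] 643.0759887695312 -159.791748046875 75.4539794921875
[ 270  129   46   48 1689] 488.5768127441406 -88.06041717529297 67.88383483886719
60   73  70  76  99 138 142 144 145 149 162 205 240 241 241 241 239 240 240 240 242 243 243 242 238 194  96  72  73  68  72  73  71  76 101 143 147 155 177 201 196 150 110
100   71  74  74  76  77 101 143 146 148 154 164 183 237 244 244 242 241 241 242 243 244 245 244 243 238 198  95  73  70  70  73  69  69  73 100 136 136 144 193 203 171 121
140  107  71  70  73  71  71  74 100 141 153 168 171 184 221 244 246 244 243 244 245 246 245 245 245 243 238 196  96  70  72  68  71  70  71  77 103 144 155 183 225 226 188
180  240 223 110  75  70  69  72  76 101 140 149 156 171 169 187 241 245 244 244 245 245 244 245 244 244 241 236 192  95  70  72  72  69  71  73  70  70  73  77 100 105  98
```

View pics/w1z.png

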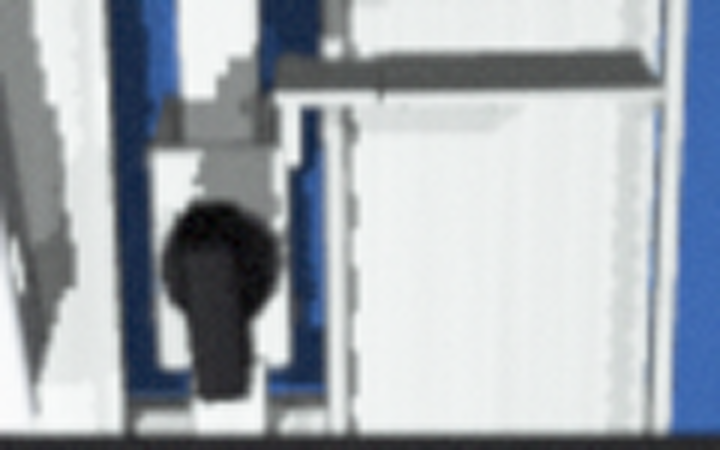

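Run:
```python
from h import *
import pickle
i=pickle.load(open("pics/w1.pkl","rb"))
p=cv2.imread("pics/w1.png"); d=np.load("pics/w1.npy"); P=cloud(i,d)
A=[]
for u,v in((244.5,60),(245.5,100),(246.5,140),(247.45,180)): A.append(onz(i,u,v,.07)); print(A[-1])
A=np.array(A); print("yaw",np.degrees(np.arctan2(-(A[0]-A[-1])[0],-(A[0]-A[-1])[1])))
m=(p.max(2)<75)&(P[...,2]>.118)&(P[...,2]<.132); m[:210]=0;m[256:]=0;m[:,:225]=0;m[:,260:]=0
print(cv2.minAreaRect((P[m][:,:2]*1000).astype(np.float32)))
# push plate top edge, z=.089
print(onz(i,205+275/6,185+95/6,.089),onz(i,205+660/6,185+95/6,.089))
```

```text
[ 0.55274851 -0.20947925  0.07      ]
[ 0.55222296 -0.15738322  0.07      ]
[ 0.55166042 -0.10162032  0.07      ]
[ 0.551132   -0.04178989  0.07      ]
yaw -0.5523080871999648
((560.856201171875, 26.862621307373047), (13.960365295410156, 39.40758514404297), 5.428855895996094)
[ 0.54615188 -0.01502041  0.089     ] [ 0.45192045 -0.01423916  0.089     ]
```

>>> apply_moves(
  moves=[
    [-0.25,-0.05,0.1,0,0,-0.01],
    [-0.45,-0.09,0.25,0,0,-0.01],
    [-0.54,-0.094,0.5,0,0,-0.01],
    [-0.54,-0.094,0.75,0,0,-0.01],
    [-0.54,-0.094,0.85,0,0,-0.01],
    [-0.54,-0.094,0.85,0,0,-0.01],
  ],
  hand=-1,
)

```text
time_s: 2.95
tcp_pos: [0.5598, 0.0238, 0.1956]
eef_rot: [179.9, 0.0, -89.6]
contact_force: [0.6, 0.6, 0.6]
gripper_width: 0.0878
```

Run:
```python
from h import *
import pickle
s=status.get_state();print(s['tcp_pos'],s['eef_rot'],s['contact_force'],s['moment'],s['joints'])
i=imaging.camera_info("wrist"); p,d=imaging.capture("wrist"); cv2.imwrite("pics/w2.png",p); np.save("pics/w2.npy",d); pickle.dump(i,open("pics/w2.pkl","wb"))
```

```text
[0.55979525 0.02375273 0.19561295] [ 1.79854482e+02  1.00470550e-02 -8.96047307e+01] [0.64577542 0.6331818  0.60289163] [ 0.00909484  0.01598157 -0.02193357] [ 22.40192788  11.20318845 -16.43668812  -0.07198069 -62.49129276
 -21.97332605]
```

View pics/w2.png

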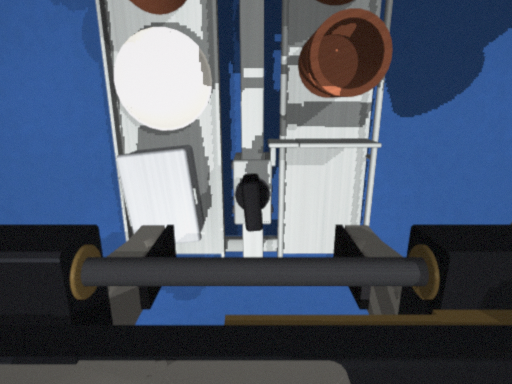

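The wing is now centred between the fingers: it sits at (252,200), with the fingers at about columns 165 and 345. I'll refine the position from depth.

Run:
```python
from h import *
import pickle
i=pickle.load(open("pics/w2.pkl","rb")); p=cv2.imread("pics/w2.png"); d=np.load("pics/w2.npy"); P=cloud(i,d)
m=(p.max(2)<75)&(P[...,2]>.119)&(P[...,2]<.132); m[:160]=0;m[236:]=0;m[:,:235]=0;m[:,275:]=0
print(m.sum(),np.median(P[m],0),cv2.minAreaRect((P[m][:,:2]*1000).astype(np.float32)))
v,u=np.nonzero(m)
for vv in range(v.min(),v.max()+1,4): print(vv,u[v==vv].min(),u[v==vv].max(), onz(i,(u[v==vv].min()+u[v==vv].max())/2,vv,.125)[:2])
```

```text
878 [0.56084128 0.02616844 0.12524976] ((560.8159790039062, 28.065532684326172), (13.949149131774902, 40.715667724609375), 5.152279853820801)
179 248 257 [0.56053471 0.00664438]
183 242 259 [0.56204038 0.00977898]
187 242 259 [0.56203335 0.01292921]
191 242 259 [0.56202626 0.01610257]
195 243 260 [0.56125166 0.01929576]
199 243 260 [0.56124164 0.02251616]
203 243 260 [0.56123153 0.02576045]
207 244 261 [0.5604453  0.02902544]
211 245 260 [0.56043215 0.03231837]
215 245 260 [0.56041889 0.03563601]
219 245 261 [0.56001312 0.03897694]
223 246 261 [0.55960427 0.04234317]
227 246 262 [0.55919232 0.04573499]
```

>>> apply_moves(
  moves=[
    [-0.011,-0.005,0,0,0,-0.05],
    [-0.011,-0.005,0.2,0,0,-0.05],
    [-0.011,-0.005,0.35,0,0,-0.05],
    [-0.011,-0.005,0.45,0,0,-0.05],
    [-0.011,-0.005,0.48,0,0,-0.05],
    [-0.011,-0.005,0.48,0,0,-0.05],
    [-0.011,-0.005,0.48,0,0,-0.05],
  ],
  hand=-1,
)

```text
time_s: 3.88
tcp_pos: [0.5627, 0.0264, 0.1026]
eef_rot: [-179.9, 0.1, -85.1]
contact_force: [-1.1, 0.6, -0.4]
gripper_width: 0.0875
```

>>> apply_moves(
  moves=[
    [0,0.004,0.012,0,0,0],
    [0,0.004,0.012,0,0,0],
    [0,0.004,0.012,0,0,0],
  ],
)

```text
time_s: 4.25
tcp_pos: [0.562, 0.0264, 0.1004]
eef_rot: [-179.9, 0.1, -85.1]
contact_force: [0.3, -0.5, 0.0]
gripper_width: 0.0874
```

Run:
```python
from h import *
s=status.get_state();print(s['tcp_pos'],s['eef_rot'],s['contact_force'],s['moment'])
p,d=imaging.capture("wrist"); cv2.imwrite("pics/w3.png",p)
s=status.get_state();print(s['tcp_pos'],s['eef_rot'],s['contact_force'],s['moment'])
```

```text
[0.56195065 0.02637734 0.10036834] [-1.79857203e+02  6.25342776e-02 -8.50799253e+01] [ 0.26712958 -0.54008693  0.0453374 ] [-0.03298331  0.12556049 -0.01744023]
[0.56194583 0.02640386 0.10032696] [-1.79859721e+02  6.40088068e-02 -8.50819870e+01] [0.14243245 0.97923217 0.44549013] [ 0.09503571  0.13667746 -0.01932717]
```

View pics/w3.png

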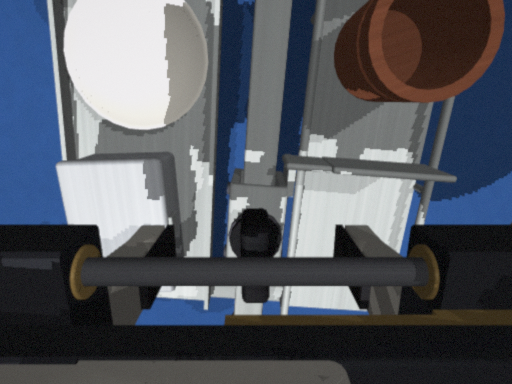

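The wing is parallel to the jaws, at column 255, and centred. Closing the gripper.

>>> apply_moves(
  moves=[
    [0,0,0,0,0,0],
    [0,0,0,0,0,0],
    [0,0,0,0,0,0],
    [0,0,0,0,0,0],
    [0,0,0,0,0,0],
    [0,0,0,0,0,0],
    [0,0,0,0,0,0],
    [0,0,0,0,0,0],
  ],
  hand=1,
  grip_force=40,
)

```text
time_s: 5.3
tcp_pos: [0.5617, 0.0264, 0.1003]
eef_rot: [-179.9, 0.1, -85.1]
contact_force: [-3.9, 1.0, 4.5]
gripper_width: 0.0138
```

>>> apply_moves(
  moves=[
    [0,0,0,0,0,0.1],
    [0,0,0,0,0,0.2],
    [0,0,0,0,0,0.3],
    [0,0,0,0,0,0.4],
    [0,0,0,0,0,0.5],
    [0,0,0,0,0,0.6],
    [0,0,0,0,0,0.68],
    [0,0,0,0,0,0.68],
  ],
)

```text
time_s: 6.3
tcp_pos: [0.5594, 0.0259, 0.1001]
eef_rot: [179.9, -0.1, -146.4]
contact_force: [-7.9, 1.5, 7.2]
gripper_width: 0.0135
```

Run:
```python
from h import *
s=status.get_state();print(s['tcp_pos'],s['eef_rot'],s['contact_force'],s['moment'],s['gripper_width'])
p,d=imaging.capture("wrist"); cv2.imwrite("pics/w4.png",p)
s=status.get_state();print(s['contact_force'],s['moment'])
```

```text
[0.55940052 0.02594386 0.10012533] [ 1.79915858e+02 -8.83126517e-02 -1.46382381e+02] [-7.85524159  1.52797363  7.22718584] [0.39727481 3.0642823  0.23652939] 0.013499792016369687
[-7.83962514  1.69746155  6.5122747 ] [0.30510883 3.01948733 0.22227482]
```

View pics/w4.png

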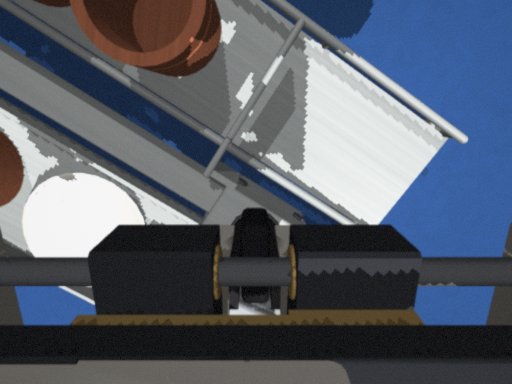

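>>> apply_moves(
  moves=[
    [0,0,0,0,0,0.05],
    [0,0,0,0,0,0.1],
    [0,0,0,0,0,0.11],
    [0,0,0,0,0,0.11],
  ],
)

```text
time_s: 6.85
tcp_pos: [0.5591, 0.0259, 0.1002]
eef_rot: [179.9, -0.1, -156.1]
contact_force: [-3.0, 0.9, 2.9]
gripper_width: 0.0138
```

Run:
```python
from h import *
s=status.get_state();print(s['tcp_pos'],s['eef_rot'],s['contact_force'],s['moment'],s['gripper_width'])
```

```text
[0.55910317 0.02590836 0.10016567] [ 1.79927012e+02 -1.30933439e-01 -1.56122058e+02] [-2.98400966  0.89025375  2.85889308] [0.27231902 1.06043257 0.21644998] 0.013805854509340276
```

>>> apply_moves(
  moves=[
    [0,0,0,0,0,0.03],
    [0,0,0,0,0,0.05],
    [0,0,0,0,0,0.05],
    [0,0,0,0,0,0.05],
  ],
)

```text
time_s: 7.35
tcp_pos: [0.559, 0.0259, 0.1002]
eef_rot: [179.9, -0.1, -160.6]
contact_force: [-3.0, 0.9, 2.6]
gripper_width: 0.0138
```

Run:
```python
from h import *
s=status.get_state();print(s['tcp_pos'],s['eef_rot'],s['contact_force'],s['moment'],s['gripper_width'])
p,d=imaging.capture("wrist"); cv2.imwrite("pics/w5.png",p)
```

```text
[0.55900197 0.02587764 0.10015476] [ 1.79937606e+02 -1.47003359e-01 -1.60572972e+02] [-2.97998465  0.94240901  2.56667802] [0.33629587 0.89289607 0.18392619] 0.013799646158543464
```

View pics/w5.png

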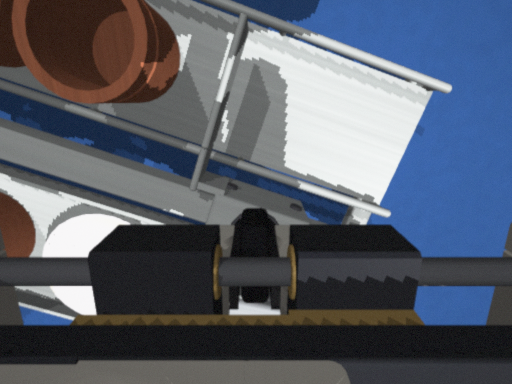

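>>> apply_moves(
  moves=[
    [0,0,0,0,0,0.02],
    [0,0,0,0,0,0.03],
    [0,0,0,0,0,0.03],
  ],
)

```text
time_s: 7.78
tcp_pos: [0.559, 0.0258, 0.1002]
eef_rot: [180.0, -0.2, -163.3]
contact_force: [-3.0, 0.7, 2.2]
gripper_width: 0.014
```

Run:
```python
from h import *
s=status.get_state();print(s['tcp_pos'],s['eef_rot'],s['contact_force'],s['moment'],s['gripper_width'])
```

```text
[0.55898186 0.02584448 0.10017014] [ 1.79954680e+02 -1.56165255e-01 -1.63258576e+02] [-3.00870818  0.71417184  2.20206736] [0.26144604 0.94864435 0.74854807] 0.013969670458496319
```

The moment jumped to 0.75 N m, so the knob is at its stop, about 78° from where I gripped it. I'll slide along the rail now.

>>> apply_moves(
  moves=[
    [0.002,-0.007,0,0,0,0],
    [0.006,-0.02,0,0,0,0],
    [0.01,-0.035,0,0,0,0],
    [0.014,-0.048,0,0,0,0],
    [0.018,-0.062,0,0,0,0],
    [0.022,-0.076,0,0,0,0],
    [0.026,-0.09,0,0,0,0],
    [0.03,-0.104,0,0,0,0],
    [0.034,-0.118,0,0,0,0],
    [0.038,-0.132,0,0,0,0],
    [0.042,-0.144,0,0,0,0],
    [0.042,-0.144,0,0,0,0],
  ],
)

```text
time_s: 9.28
tcp_pos: [0.5593, -0.0046, 0.1002]
eef_rot: [180.0, -0.2, -163.3]
contact_force: [-1.3, -1.6, 2.0]
gripper_width: 0.0141
```

```bash
cat > st.py <<'E'
from h import *
np.set_printoptions(precision=4,suppress=True)
s=status.get_state();print(s['time_s'],s['tcp_pos'],s['eef_rot'],s['contact_force'],s['moment'],s['gripper_width'])
y=np.radians(s['eef_rot'][2]); d=np.array([.0096,-1])
print("per 10mm: tx %.4f ty %.4f"%(.05*(d@[np.cos(y),np.sin(y)]),.05*(d@[np.sin(y),-np.cos(y)])))
E
python3 st.py
```

```text
9.275 [ 0.5593 -0.0046  0.1002] [ 179.9761   -0.1641 -163.2658] [-1.3122 -1.5647  1.9779] [-0.4226  0.6611  0.8311] 0.01411019928392458
per 10mm: tx 0.0139 ty -0.0480
```

>>> apply_moves(
  moves=[
    [0.003,-0.01,0,0,0,0],
    [0.007,-0.023,0,0,0,0],
    [0.01,-0.036,0,0,0,0],
    [0.014,-0.048,0,0,0,0],
    [0.017,-0.06,0,0,0,0],
    [0.021,-0.072,0,0,0,0],
    [0.021,-0.072,0,0,0,0],
    [0.021,-0.072,0,0,0,0],
  ],
)

```text
time_s: 10.28
tcp_pos: [0.5594, -0.0199, 0.1002]
eef_rot: [180.0, -0.2, -163.3]
contact_force: [-1.7, -0.1, 1.7]
gripper_width: 0.0142
```

```bash
python3 st.py
python3 - <<'E'
from h import *
p,d=imaging.capture("wrist"); cv2.imwrite("pics/w6.png",p)
p,d=imaging.capture("top"); cv2.imwrite("pics/t6.png",cv2.resize(p[140:230,200:340],None,fx=5.7,fy=5.7,interpolation=cv2.INTER_CUBIC))
p,d=imaging.capture("scene"); cv2.imwrite("pics/s6.png",cv2.resize(p[170:280,180:310],None,fx=5,fy=5,interpolation=cv2.INTER_CUBIC))
E
```

```text
10.275 [ 0.5594 -0.0199  0.1002] [ 179.9975   -0.178  -163.2684] [-1.6506 -0.1264  1.6513] [-0.2696  0.6163  0.7646] 0.014157366866193444
per 10mm: tx 0.0139 ty -0.0480
```

View pics/w6.png

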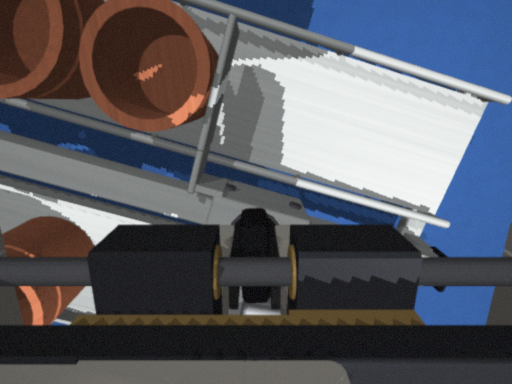

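View pics/s6.png

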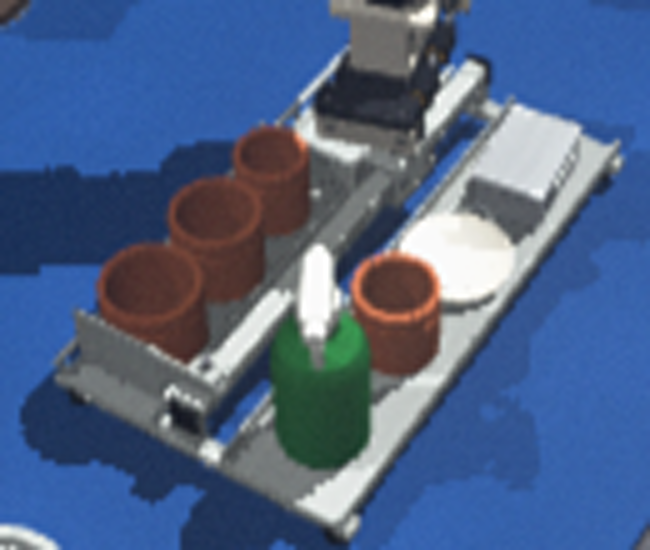

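View pics/t6.png

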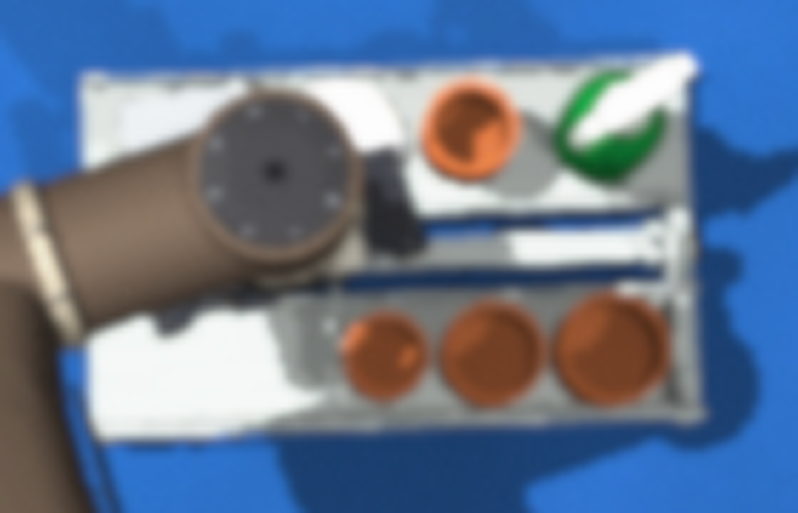

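>>> apply_moves(
  moves=[
    [0.003,-0.01,0,0,0,0],
    [0.006,-0.02,0,0,0,0],
    [0.009,-0.03,0,0,0,0],
    [0.012,-0.04,0,0,0,0],
    [0.015,-0.05,0,0,0,0],
    [0.017,-0.06,0,0,0,0],
    [0.018,-0.064,0,0,0,0],
    [0.018,-0.064,0,0,0,0],
  ],
)

```text
time_s: 11.42
tcp_pos: [0.5596, -0.0333, 0.1002]
eef_rot: [180.0, -0.2, -163.3]
contact_force: [-2.5, 3.1, 1.8]
gripper_width: 0.0139
```

```bash
python3 st.py
python3 - <<'E'
from h import *
p,d=imaging.capture("wrist"); cv2.imwrite("pics/w7.png",p)
p,d=imaging.capture("top"); cv2.imwrite("pics/t7.png",cv2.resize(p[140:230,200:340],None,fx=5.7,fy=5.7,interpolation=cv2.INTER_CUBIC))
E
```

```text
11.425 [ 0.5596 -0.0333  0.1002] [ 179.9995   -0.1865 -163.2712] [-2.515   3.0523  1.752 ] [1.0383 0.9594 0.794 ] 0.013868128998806508
per 10mm: tx 0.0139 ty -0.0480
```

View pics/t7.png

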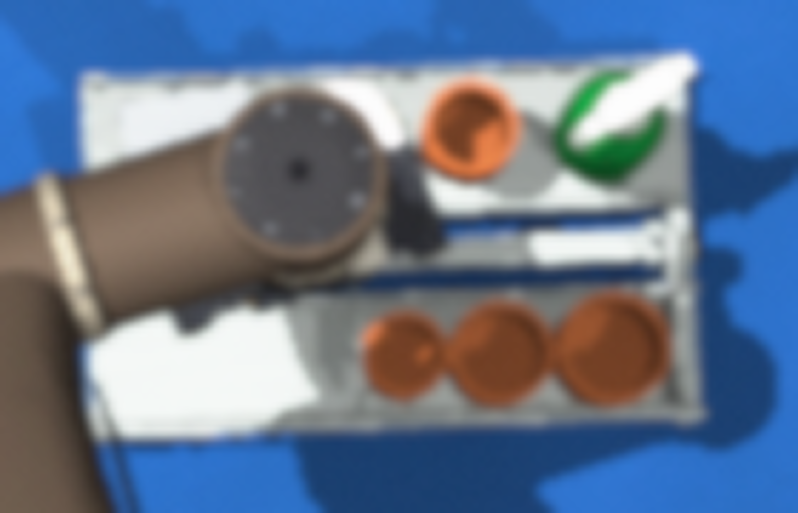

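>>> apply_moves(
  moves=[
    [0.002,-0.006,0,0,0,0],
    [0.004,-0.012,0,0,0,0],
    [0.006,-0.018,0,0,0,0],
    [0.008,-0.024,0,0,0,0],
    [0.009,-0.03,0,0,0,0],
    [0.009,-0.03,0,0,0,0],
  ],
)

```text
time_s: 12.28
tcp_pos: [0.5596, -0.0387, 0.1002]
eef_rot: [179.9, -0.1, -163.3]
contact_force: [-2.4, 8.6, 3.0]
gripper_width: 0.0142
```

```bash
python3 st.py
```

```text
12.275 [ 0.5596 -0.0387  0.1002] [ 179.94     -0.147  -163.2736] [-2.3724  8.602   2.9683] [3.1052 1.2589 0.7543] 0.014166466770687763
per 10mm: tx 0.0139 ty -0.0480
```

>>> apply_moves(
  moves=[
    [0.001,-0.005,0,0,0,0],
    [0.003,-0.01,0,0,0,0],
    [0.003,-0.01,0,0,0,0],
  ],
)

```text
time_s: 12.65
tcp_pos: [0.5597, -0.0389, 0.1002]
eef_rot: [179.8, -0.1, -163.3]
contact_force: [-4.9, 15.0, 2.8]
gripper_width: 0.0136
```

```bash
python3 st.py
python3 - <<'E'
from h import *
p,d=imaging.capture("top"); cv2.imwrite("pics/t8.png",cv2.resize(p[140:230,200:340],None,fx=5.7,fy=5.7,interpolation=cv2.INTER_CUBIC))
p,d=imaging.capture("scene"); cv2.imwrite("pics/s8.png",cv2.resize(p[170:280,180:310],None,fx=5,fy=5,interpolation=cv2.INTER_CUBIC))
E
```

```text
12.65 [ 0.5597 -0.0389  0.1002] [ 179.8078   -0.0707 -163.273 ] [-4.9084 15.016   2.759 ] [5.3296 1.8611 0.7675] 0.013611438433940018
per 10mm: tx 0.0139 ty -0.0480
```

View pics/t8.png

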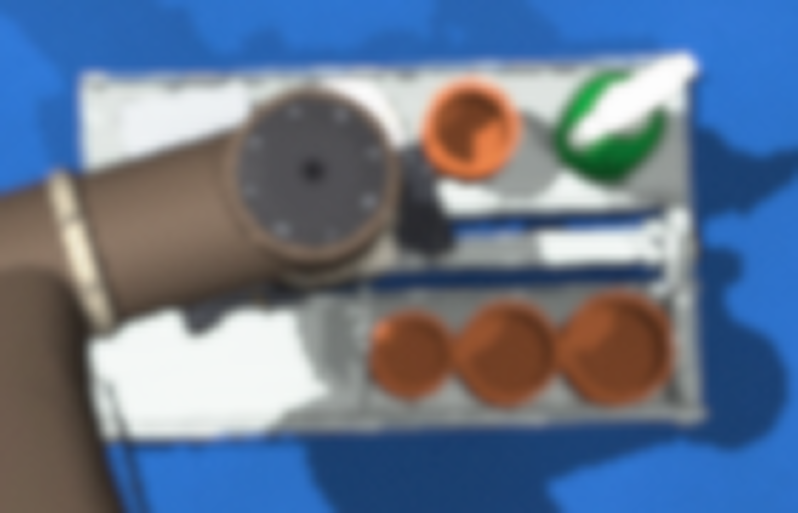

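View pics/s8.png

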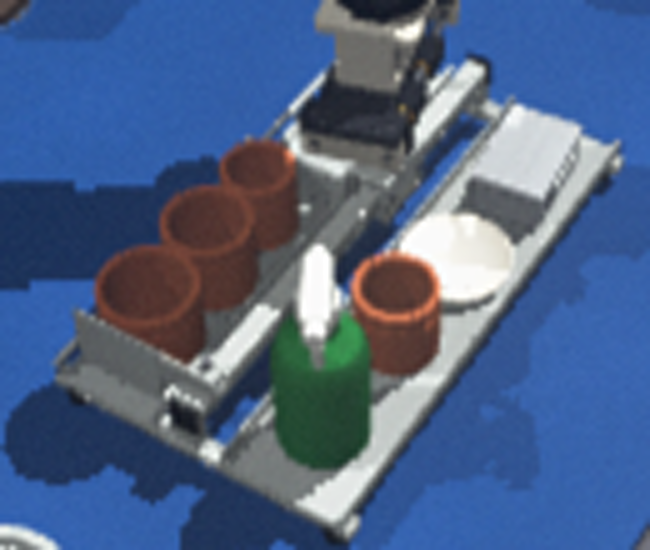

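>>> apply_moves(
  moves=[
    [0.002,-0.008,0,0,0,0],
    [0.003,-0.011,0,0,0,0],
    [0.0035,-0.013,0,0,0,0],
    [0.0035,-0.013,0,0,0,0],
    [0.0035,-0.013,0,0,0,0],
  ],
)

```text
time_s: 13.38
tcp_pos: [0.5597, -0.039, 0.1001]
eef_rot: [179.6, 0.0, -163.3]
contact_force: [-6.7, 18.1, 5.8]
gripper_width: 0.0137
```

```bash
python3 st.py
```

```text
13.375 [ 0.5597 -0.039   0.1001] [ 179.6385    0.0094 -163.2672] [-6.6568 18.1243  5.7825] [6.6747 2.2913 0.8164] 0.013704997981016827
per 10mm: tx 0.0139 ty -0.0480
```

Commanding 2.6 mm into the row moved it only 0.1 mm and raised Fy to 18 N, so the row is snug. I'll turn the knob home under a light push.

>>> apply_moves(
  moves=[
    [0.003,-0.01,0,0,0,-0.08],
    [0.003,-0.01,0,0,0,-0.18],
    [0.003,-0.01,0,0,0,-0.28],
    [0.003,-0.01,0,0,0,-0.38],
    [0.003,-0.01,0,0,0,-0.48],
    [0.003,-0.008,0,0,0,-0.58],
    [0.002,-0.005,0,0,0,-0.68],
    [0,0,0,0,0,-0.78],
    [0,0,0,0,0,-0.86],
    [0,0,0,0,0,-0.86],
  ],
)

```text
time_s: 14.62
tcp_pos: [0.5622, -0.0398, 0.1003]
eef_rot: [-179.8, 0.3, -85.8]
contact_force: [6.7, -3.9, -5.1]
gripper_width: 0.0137
```

```bash
python3 st.py
python3 - <<'E'
from h import *
p,d=imaging.capture("wrist"); cv2.imwrite("pics/w9.png",p)
E
```

```text
14.625 [ 0.5622 -0.0398  0.1003] [-179.8338    0.3022  -85.8261] [ 6.7018 -3.8736 -5.1315] [-1.6018 -2.7467 -0.0872] 0.013671769192185584
per 10mm: tx 0.0499 ty 0.0032
```

View pics/w9.png

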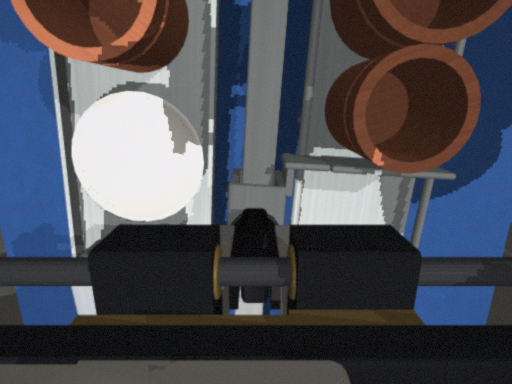

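>>> apply_moves(
  moves=[
    [0,0,0,0,0,0],
    [0,0,0,0,0,0],
    [0,0,0,0,0,0],
    [0,0,0,0,0,0],
    [0,0,0,0,0,0],
  ],
  hand=0,
)

```text
time_s: 15.3
tcp_pos: [0.5622, -0.0397, 0.1004]
eef_rot: [-179.8, 0.3, -85.9]
contact_force: [0.4, -0.9, 0.5]
gripper_width: 0.0437
```

```bash
python3 st.py
```

```text
15.3 [ 0.5622 -0.0397  0.1004] [-179.8276    0.305   -85.9049] [ 0.3777 -0.8809  0.4712] [-0.0497  0.0985 -0.0324] 0.04373272470791936
per 10mm: tx 0.0499 ty 0.0031
```

Released. Lifting straight up and away to look.

>>> apply_moves(
  moves=[
    [0,0,-0.1,0,0,0],
    [0,0,-0.3,0,0,0],
    [0,0,-0.55,0,0,0],
    [0.2,0,-0.8,0,0,0],
    [0.3,0,-0.9,0,0,0],
    [0.3,0,-0.9,0,0,0],
    [0.3,0,-0.9,0,0,0],
  ],
)

```text
time_s: 16.18
tcp_pos: [0.5654, -0.1003, 0.2791]
eef_rot: [-179.9, 0.3, -85.9]
contact_force: [-0.4, 0.8, -1.3]
gripper_width: 0.0437
```

```bash
python3 st.py
python3 - <<'E'
from h import *
import pickle
i=imaging.camera_info("wrist"); p,d=imaging.capture("wrist"); cv2.imwrite("pics/w10.png",p); np.save("pics/w10.npy",d); pickle.dump(i,open("pics/w10.pkl","wb"))
p,d=imaging.capture("scene"); cv2.imwrite("pics/s10.png",cv2.resize(p[170:280,180:310],None,fx=5,fy=5,interpolation=cv2.INTER_CUBIC))
E
```

```text
16.175 [ 0.5654 -0.1003  0.2791] [-179.899     0.3362  -85.9285] [-0.3662  0.8345 -1.2951] [-0.0195  0.1162 -0.0329] 0.043724091726981856
per 10mm: tx 0.0499 ty 0.0031
```

View pics/w10.png

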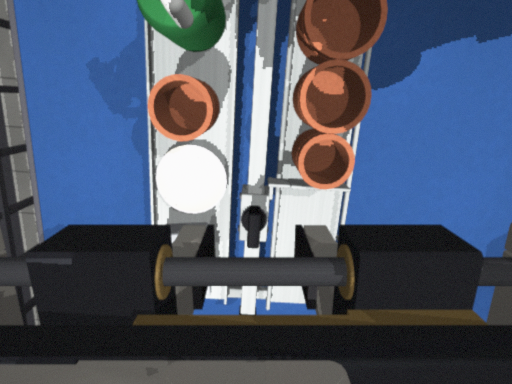

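View pics/s10.png

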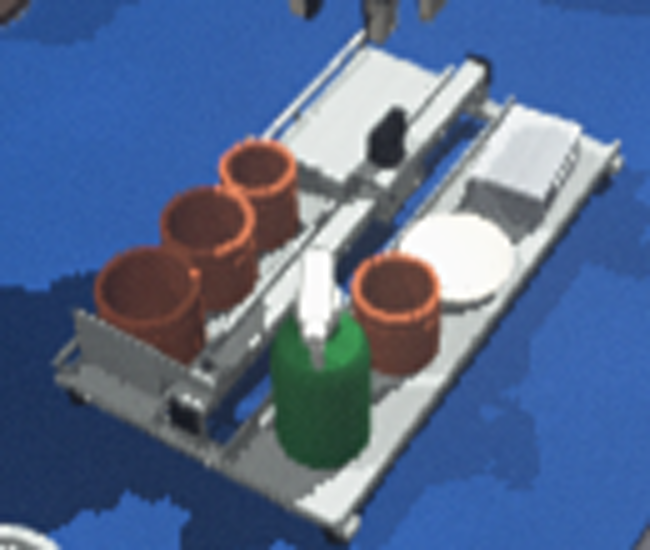

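The wrist view shows the small pot at the push plate (325,160), with the other two in line behind it. The knob at (255,225) looks home. One more look, further along towards the end plate.

>>> apply_moves(
  moves=[
    [0.2,0,-0.1,0,0,0],
    [0.4,0,-0.3,0,0,0],
    [0.5,0.1,-0.3,0,0,0],
    [0.5,0.15,-0.3,0,0,0],
    [0.5,0.15,-0.3,0,0,0],
  ],
)

```text
time_s: 16.9
tcp_pos: [0.5421, -0.2016, 0.3377]
eef_rot: [-180.0, 0.3, -85.9]
contact_force: [-0.1, 0.1, 0.4]
gripper_width: 0.044
```

```bash
python3 st.py
python3 - <<'E'
from h import *
import pickle
j=imaging.camera_info("wrist"); p2,d2=imaging.capture("wrist"); cv2.imwrite("pics/w11.png",p2); np.save("pics/w11.npy",d2); pickle.dump(j,open("pics/w11.pkl","wb"))
i=pickle.load(open("pics/w10.pkl","rb")); p=cv2.imread("pics/w10.png"); d=np.load("pics/w10.npy"); P=cloud(i,d)
m=(p.max(2)<75)&(P[...,2]>.119)&(P[...,2]<.132); m[:200]=0;m[252:]=0;m[:,:235]=0;m[:,275:]=0
print(m.sum(),cv2.minAreaRect((P[m][:,:2]*1000).astype(np.float32)))
cv2.imwrite("pics/w11z.png",cv2.resize(p2[0:230,230:400],None,fx=2.6,fy=2.6,interpolation=cv2.INTER_CUBIC))
E
```

```text
16.9 [ 0.5421 -0.2016  0.3377] [-179.9963    0.3358  -85.8637] [-0.0925  0.1262  0.4096] [0.0099 0.0557 0.0256] 0.043987128417710505
per 10mm: tx 0.0499 ty 0.0031
423 ((561.5462036132812, -38.791221618652344), (40.00338363647461, 13.908641815185547), 89.78507995605469)
```

View pics/w11.png

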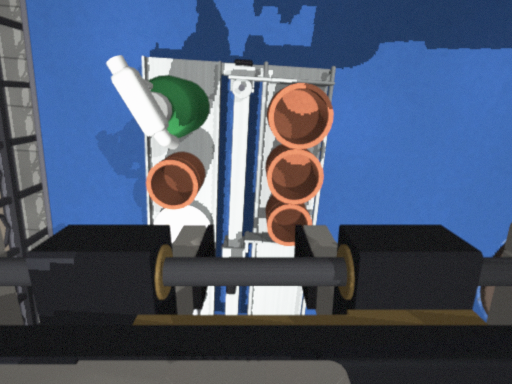

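View pics/w11z.png

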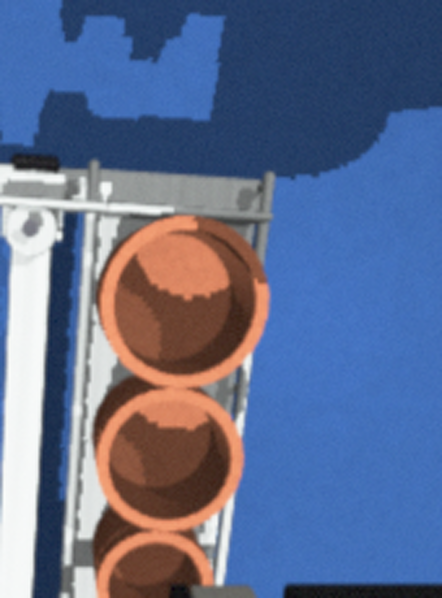

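Run:
```python
from h import *
import pickle
np.set_printoptions(precision=4,suppress=True)
for n,lim in(("w11",235),("w10",190)):
  i=pickle.load(open(f"pics/{n}.pkl","rb")); p=cv2.imread(f"pics/{n}.png"); d=np.load(f"pics/{n}.npy"); P=cloud(i,d)
  hsv=cv2.cvtColor(p,cv2.COLOR_BGR2HSV)
  m=(hsv[...,0]<14)&(hsv[...,1]>90)&(P[...,2]>.094)&(P[...,2]<.106); m[lim:]=0
  for x0,x1,y0,y1 in((.43,.55,-.118,-.05),(.43,.55,-.192,-.122),(.43,.55,-.28,-.196),(.58,.7,-.22,-.1)):
    k=m&(P[...,0]>x0)&(P[...,0]<x1)&(P[...,1]>y0)&(P[...,1]<y1); q=P[k]
    if len(q)>50:
      (a,b),r_=cv2.minEnclosingCircle((q[:,:2]*1000).astype(np.float32)); print(n,len(q),round(a,1),round(b,1),"D",round(2*r_,1),"y",round(q[:,1].min()*1000,1),round(q[:,1].max()*1000,1))
i=pickle.load(open("pics/w11.pkl","rb"));d=np.load("pics/w11.npy"); P=cloud(i,d)
print("end plate top col", P[70:92,290][:,1:]); 
i=pickle.load(open("pics/w10.pkl","rb"));d=np.load("pics/w10.npy"); P=cloud(i,d)
print("push plate col", P[178:194,335][:,1:])
```

```text
w11 69 489.4 -114.3 D 57.7 y -117.9 -98.5
w11 757 487.4 -159.2 D 94.8 y -192.0 -122.4
w11 983 488.7 -237.6 D 107.1 y -280.0 -196.1
w11 780 647.1 -160.7 D 68.6 y -194.5 -127.3
w10 536 487.4 -114.4 D 62.0 y -118.0 -83.8
w10 1195 488.0 -159.1 D 94.4 y -191.9 -122.0
w10 1664 486.7 -235.4 D 104.7 y -274.8 -196.1
w10 1240 646.9 -160.4 D 68.1 y -193.8 -126.9
end plate top col [[-0.3181  0.0307]
 [-0.3168  0.0306]
 [-0.3155  0.0305]
 [-0.3143  0.0301]
 [-0.3129  0.0311]
 [-0.3117  0.0293]
 [-0.3103  0.0305]
 [-0.309   0.0298]
 [-0.3077  0.0304]
 [-0.3023  0.0937]
 [-0.3011  0.0938]
 [-0.3001  0.0924]
 [-0.2994  0.0838]
 [-0.2995  0.0594]
 [-0.2995  0.0337]
 [-0.2951  0.1005]
 [-0.2939  0.1008]
 [-0.2928  0.1005]
 [-0.2916  0.1013]
 [-0.2905  0.1005]
 [-0.2894  0.1009]
 [-0.2901  0.0384]]
push plate col [[-0.0945  0.0904]
 [-0.0943  0.0946]
 [-0.0936  0.0964]
 [-0.0933  0.0999]
 [-0.0925  0.1013]
 [-0.0909  0.0995]
 [-0.0897  0.0995]
 [-0.089   0.1011]
 [-0.088   0.1018]
 [-0.0835  0.0889]
 [-0.0822  0.0887]
 [-0.0808  0.088 ]
 [-0.0796  0.0879]
 [-0.0626  0.0308]
 [-0.0607  0.0291]
 [-0.0598  0.0312]]
```

The shelf pot is 68 mm across, so it's pot_b. The gap between the end plate face (y −0.2995) and the push face (y −0.0838) is about 216 mm. The three lane pots should add up to about 62+74+80 = 216 mm, so the row is closed. Handing in.

Run:
```python
from h import *
s=status.get_state(); print(s['time_s'],s['contact_force'])
print(r.close_job())
```

```text
16.95 [-0.12848678  0.09971843  0.33408235]
the job is handed in; nothing more can be done
None
```

The pot stop is locked with the three lane pots closed up against the end plate. I handed the job in at about 17 s of the 54 s allowed; it reported no verdict.

**What I did:**
- I gripped the wing knob and turned it clockwise to its stop. It turned about 78°, and the wrist moment jumped from about 0.2 to 0.75 N m there.
- I slid the stop about 65 mm along the rail, until Fy rose to 18 N with only 0.1 mm of further movement.
- I turned the knob home under a light push, opened the fingers and lifted clear.

**What the last checks showed:**
- **Knob:** it lies along the rail to within about 1°.
- **Gap:** the push face and end plate are about 216 mm apart. That matches widths of about 62, 74 and 80 mm, which I inferred from ratios in the top view rather than measured one by one. The rims look as if they touch each other and the end plate.
- **Pots:** the lane pots look upright by eye. The shelf pot measured about 68 mm across, so it should be pot_b, and it has not visibly moved.
- **Robot:** the arm is clear of everything.

**What disagreed or was uncertain:**
- **Knob angle at the start:** in the first wrist pictures the wing looked about 5° off the rail, but at the end it lay along it.
- **Margin on the final position:** my estimate of the push face is about 0.023 m in the rack frame, against an allowed maximum of 0.0235 m for pot_b. The margin is smaller than the camera's 2 mm calibration error, so I relied more on the force reading and the gap measurement.
- **Circle fits:** automatic fits on the two larger lane pots gave unusable diameters because neighbouring rims ran together.

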